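# Hold the hob isolator's key switch at reset

### The arm

A 7-joint arm with a two-finger parallel gripper is mounted at the origin on a cart in front of the work surface, level with it; the furniture and walls round the work are solid. World frame = base frame: x ahead of the robot, y to its left, z up, the work surface at z = 0. Lengths are in m, angles in rad, forces in N, time in s.
With the tool pointing down it reaches from about 0.4 to 0.85 m from the base axis. Payload 10.4 kg.
Tool frame: the origin (TCP) lies on the centre line of the jaws, within the pads' length; the fingertips stand 8 mm ahead of it and the grasp point (between the pads) lies 11 mm behind it (r.nose_length is the distance from the TCP to the fingertips, in m); z points along the fingers, y is the direction in which the jaws open and shut (so a half turn about z gives the same grasp; the last joint's range is limited). The gripper opens to 87 mm and grips with 3 to 60 N. Pads are 19 mm wide; open, the fingers measure 117 mm over their backs; the gripper's body (75 mm by 190 mm) begins 51 mm behind the grasp point.
Start: joints at [-1.303, 0.332, -0.065, 1.46, 0.022, 1.35, -0.088], TCP at [0.179, 0.599, 0.231] pointing down, gripper open.
Joint ranges: [-2.6, 2.6], [-0.5, 2.12], [-1.47, 1.34], [0.16, 2.42], [-1.27, 4.41], [0.06, 2.06], [-2.6, 2.6]. Speed limits (rad/s): [2.22, 2.22, 2.79, 2.79, 3.14, 3.14, 3.14].

### API

Orientations are given as a unit quaternion [x, y, z, w].
In Python, from bench import r, imaging, job gives the robot as it stands. The module is installed in compiled form; this text tells all that it offers.
- The arm moves only by the tool servo_tool, never from a script. Its argument "deltas" is text: rows parted by semicolons, each of 7 numbers parted by spaces: the shift along the world's x, y, z in units of 40 mm (1.0 is 40 mm), then the turn, a rotation vector about the world's x, y, z in units of 8 degrees (1.0 is 8 degrees), then the closure, from 0 (fully open) to 1 (shut). In form: x y z rx ry rz hand; .... A call has 1 to 5 rows; each row shifts and turns the commanded pose from where the row before left it; what a row does not reach is not made up. A row lasts 1/8 s, in which the tool goes at most 62.5 mm and 10.7 degrees, less where a joint would pass 70% of its speed; a pose out of reach is approached as far as the arm can. A call is refused whole if a number of a shift passes 1 or a number of a turn 1, either way. A call with a gripper value outside its range is refused whole. The fingers move at their own pace and stop on an object; "newtons" is the grip in N (left out, the last holds). Time passes only in rows, so rows that do not move let the fingers close. It gives the time, the measured TCP pose, the force and the opening at its end, in the units of the state.
- r.read_state(): the state, without advancing time (a new reading comes with each control period).
- imaging.camera(name): name is "scene" or "top"; returns a dict with "color" (384x512x3 uint8, red, green, blue), "z_map" (384x512 float32, m along the optical axis (not along the pixel's ray), 0 where there is no reading), "camera_matrix" (3x3 intrinsics, pixels), "dist" ([k1, k2, p1, p2, k3] as OpenCV has them; the pictures are not rectified), "R" (3x3) and "t" (3): a world point X has camera coordinates R X + t. Camera axes: x right, y down, z forward; pixel columns grow to the right and rows downward; lengths in m; the calibration is good to about 2 mm. A picture is of the moment at which its call begins.
- job.close_job(): hands the job in, once; it reports no verdict.
The state is a dict: "time": time; "joint_positions": joint angles; "joint_vel": joint speeds; "joint_torque": joint torques, N m; "ee_pos": TCP position; "eef_rot": TCP orientation; "ft_force": force on the tool from outside, world axes, zero at the start; "torque": the same for the moment, N m; "width": finger opening in m.
Only numpy, scipy, OpenCV 4.12 (cv2) and the standard library are available. Lean on these libraries where they do the work, as an engineer would, in place of code of your own. Each camera call takes 0.05 s, during which the arm holds its last target. There are 200 camera calls.

### The job

Lift the loose white cover plate off the two pins of the grey hob isolator box and set it down (do not drop it) flat on the worktop beside the box. Then take the blue key from its wooden stand, push it fully home in the keyhole past the stiff pins, turn it a quarter turn clockwise (seen from above) to the stop against its spring, and finish still gripping the key and holding it turned. Do not knock the jam jar, the tin or the mug.

Things in the scene. Friction and masses are not known exactly. Their poses are not given: they have to be found in the camera images.
- isolator: Grey hob isolator box, 100 (x) x 150 (y) x 60 mm high, fixed to the worktop; origin at the centre of its underside. Two upright steel pins, 6 mm thick and 10 mm high, stand on its top at y = +50 and -50 mm, x = 0. A cable gland sticks out of its +x side, small fixing lugs from its y sides.
- cover: Loose white plate 80 (x) x 120 (y) x 4 mm, about 0.15 kg; two 9 mm holes at y = +50 and -50 mm sit over the box's pins. At first it lies flat on the box and hides the keyhole; it must rise over 10 mm to clear the pins. Origin: centre of its underside. A red upright pull tab stands on its middle: 10 mm thick (x), 44 mm long (y), top 34 mm above the underside.
- key: Steel key with a flat blue head, 72 mm long, 50 g, upright, tip down in the stand's slot, its shoulder on the stand's top. Origin: the blade's tip; z points up to the head. Blade 14 (x) x 5 mm (y), pointed, to 22 mm above the tip; 6 mm round neck to 32 mm; shoulder 14 mm across to 36 mm; head 32 (x) x 8 mm (y) to 72 mm. Works either way round.
- key_head (a point): Point on the key's axis inside its head, 56 mm above the tip, axes as the key: grip here from above, closing along the key's y (8 mm).
- keyhole (a point): Centre of the keyhole in the box's top, 60 mm above the worktop, axes as the box. Slot 17 mm (x) by 7 mm (y), mouth chamfered 2 mm. Fully home the key's tip is 32 mm below this point, its shoulder on the box's top. On the way two sticky pairs of sprung pins (tip 20 and 29 mm down) resist with 5 to 10 N; a push under 20 N or slight rocking passes them. Only when fully home can the key turn.
- lock (a joint): Rotation of the lock's plug about the vertical axis: 0 rad at rest (slot along the box's x), growing as the key turns clockwise seen from above, to a stop at 1.5 rad. A spring (about 0.07 N m at the stop) turns it back when the key is let go. The key has about 0.2 rad of play in it, so turn the key about 1.6 rad.
- stand: Fixed wooden key stand, 64 (x) x 56 (y) x 46 mm high, with a slot 17 mm (x) x 8 mm (y), 36 mm deep, in the middle of its top. Origin: centre of its underside.
- jam_jar: Jam jar, 65 mm across, 100 mm high; origin at the centre of its underside. Bystander.
- tin: Small blue food tin, 58 mm across, 72 mm high; origin at the centre of its underside. Bystander.
- mug: White mug with a leaf pattern, 82 x 112 x 94 mm high with its handle; origin at the centre of its underside. Bystander.

How it is judged:
By the outcome, as a careful person would: the job done as asked, in the order asked, and still so for the second after the job is handed in, while the arm keeps its last pose, push and grip.
It also fails if it takes over 61 s, if anything falls off the work surface, if the arm or the gripper's body presses on something with over 40 N, if the wrist force passes 120 N, or if a joint passes its speed limit or range.

## Working session

There is one attempt and no reset: what is moved stays moved. The work goes in short steps, Python scripts to look and compute and a tool call to move; the robot and the scene stay as the last step left them, time stands still between calls to the robot, and variables do not carry over. Pictures are saved under pics/ and viewed, about 8 in all and at most 12, crops included, and the job is handed in when it is done.

Besides the shell and the picture viewer there is one more tool, called after ">>>" by a JSON object that holds its "op" and its "data", one argument or row to a line. servo_tool: Moves the arm, as the interface text tells. Its arguments: {"type":"object","properties":{"deltas":{"type":"string"},"newtons":{"type":"number"}},"required":["deltas"]}

```bash
mkdir -p pics
cat > h.py <<'E'
import numpy as np, cv2
from bench import r, imaging, job
def cam(n,save=None):
    c=imaging.camera(n)
    if save: cv2.imwrite('pics/'+save,c['color'][:,:,::-1])
    return c
def pts(c,uv):
    "world points from depth at pixels uv (N,2)"
    uv=np.asarray(uv,int).reshape(-1,2)
    z=c['z_map'][uv[:,1],uv[:,0]]
    n=cv2.undistortPoints(uv.astype(np.float32).reshape(-1,1,2),c['camera_matrix'],np.array(c['dist'])).reshape(-1,2)
    X=np.c_[n*z[:,None],z]
    return (X-c['t'])@c['R']
def ray(c,uv,h):
    uv=np.asarray(uv,np.float32).reshape(-1,1,2)
    n=cv2.undistortPoints(uv,c['camera_matrix'],np.array(c['dist'])).reshape(-1,2)
    d=np.c_[n,np.ones(len(n))]@c['R']; o=-c['R'].T@c['t']
    return o+d*((h-o[2])/d[:,2])[:,None]
E
python3 - <<'E'
from h import *
a=cam('scene','s1.png');b=cam('top','t1.png')
for c in(a,b): print(np.round(-c['R'].T@c['t'],3),np.round(c['R'],2).tolist())
print(r.read_state(),r.nose_length)
E
```

```text
[ 0.242 -0.781  0.573] [[0.91, -0.42, -0.01], [-0.24, -0.5, -0.83], [0.35, 0.76, -0.55]]
[ 0.478 -0.072  1.192] [[0.0, -1.0, -0.01], [-1.0, -0.0, -0.09], [0.09, 0.01, -1.0]]
{'time': 0.1, 'joint_positions': array([-1.30259012,  0.33281221, -0.06468209,  1.46084617,  0.02159271,
        1.34990865, -0.08849436]), 'joint_vel': array([-0.00049993, -0.001414  ,  0.00154053, -0.00136465, -0.0013282 ,
       -0.00016301,  0.00014772]), 'joint_torque': array([ 1.45950075e-03, -6.24540997e+01,  2.47335120e-02, -3.90721500e+01,
       -6.13401644e-02,  3.66615190e-02,  9.87502654e-05]), 'ee_pos': array([0.17911773, 0.59843368, 0.22983657]), 'eef_rot': array([ 1.44888249e-01,  9.89447819e-01, -6.36426866e-04, -6.46431485e-05]), 'ft_force': array([-0.43674875, -0.33354655,  1.31078964]), 'torque': array([-0.00444843,  0.0008436 ,  0.02757316]), 'width': 0.08723266710819085} 0.008
```

View pics/s1.png

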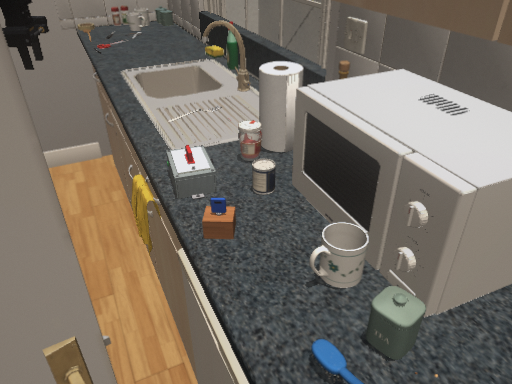

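View pics/t1.png

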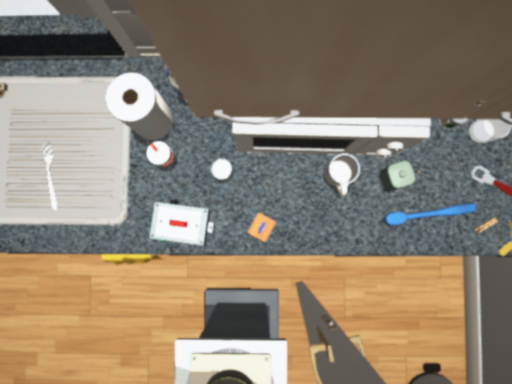

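Run:
```python
from h import *
t=cv2.imread('pics/t1.png')[190:255,140:290]; s=cv2.imread('pics/s1.png')[135:245,155:285]
f=lambda i,k:cv2.resize(i,None,fx=k,fy=k,interpolation=cv2.INTER_CUBIC)
A=f(t,4); B=f(s,4)[:,:520]
o=np.zeros((A.shape[0]+300,600,3),np.uint8); o[:A.shape[0]]=A[:,:600]
B=f(s,2.7)[:297]; o[A.shape[0]:A.shape[0]+B.shape[0],:B.shape[1]]=B
cv2.imwrite('pics/c1.png',o)
c=cam('top'); im=c['color'].astype(int); hsv=cv2.cvtColor(c['color'],cv2.COLOR_RGB2HSV)
def rect(name,m,h,x0,x1,y0,y1):
    k=np.zeros(m.shape,np.uint8); k[y0:y1,x0:x1]=m[y0:y1,x0:x1]
    cs,_=cv2.findContours(k,0,1); q=max(cs,key=cv2.contourArea); 
    P=ray(c,q.reshape(-1,2),h)[:,:2].astype(np.float32)
    d=pts(c,np.argwhere(k)[:,::-1]); 
    print(name,len(q),cv2.minAreaRect(P*1000),'z',np.round(np.percentile(d[:,2],[5,50,95]),3),'bb',cv2.boundingRect(q))
H,S,V=hsv[...,0],hsv[...,1],hsv[...,2]
rect('red',(S>150)&((H<8)|(H>172)),.094,160,200,210,240)
z=np.zeros(H.shape); ys,xs=np.mgrid[0:384,0:512]
W=pts(c,np.c_[xs.ravel(),ys.ravel()])[:,2].reshape(H.shape)
rect('boxtop',(W>.045)&(W<.1),.062,140,222,195,255)
rect('cover',(S<25)&(V>200),.064,140,222,195,255)
rect('stand',(S>100)&(H>4)&(H<22),.046,240,285,205,245)
rect('blue',(S>120)&(H>105)&(H<130),.082,240,285,205,245)
for n,u,v in(('jar',160,153),('tin',221,169),('mug',343,172)): print(n,pts(c,[[u,v]]))
for u in range(200,222,2): print(u,np.round(pts(c,[[u,228]])[0],3))
```

```text
red 33 ((481.6625061035156, 142.4742431640625), (41.33607864379883, 9.462337493896484), 82.26673126220703) z [0.068 0.092 0.096] bb (170, 221, 16, 5)
boxtop 175 ((480.66351318359375, 145.39599609375), (151.89674377441406, 99.94578552246094), 82.71327209472656) z [0.057 0.062 0.068] bb (150, 202, 59, 43)
cover 168 ((481.3208312988281, 145.71484375), (147.97181701660156, 99.11779022216797), 83.16645050048828) z [0.056 0.062 0.067] bb (151, 203, 56, 41)
stand 73 ((472.1561584472656, -83.02334594726562), (56.19950866699219, 66.14373779296875), 63.438106536865234) z [0.001 0.045 0.049] bb (248, 213, 27, 29)
blue 12 ((472.3067626953125, -82.70906829833984), (3.627002000808716, 18.116012573242188), 63.5279541015625) z [0.081 0.084 0.087] bb (260, 224, 4, 7)
jar [[0.67146636 0.19389751 0.09691067]]
tin [[0.63150506 0.02926495 0.07071155]]
mug [[ 0.63251672 -0.32167563  0.0073061 ]]
200 [0.468 0.087 0.059]
202 [0.468 0.081 0.057]
204 [0.468 0.076 0.055]
206 [0.468 0.073 0.039]
208 [0.468 0.072 0.   ]
210 [0.468 0.065 0.007]
212 [0.468 0.06  0.003]
214 [0.468 0.054 0.001]
216 [ 0.468  0.049 -0.006]
218 [ 0.468  0.043 -0.001]
220 [ 0.468  0.037 -0.   ]
```

View pics/c1.png

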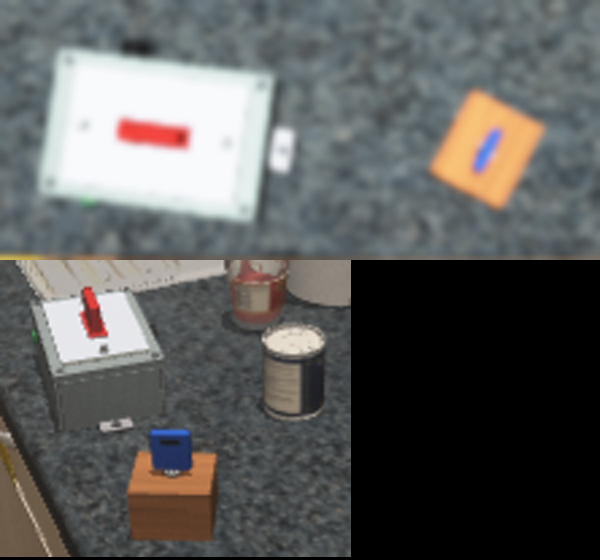

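Box centre is about (0.481, 0.145), yaw −7.5°. The key is at (0.472, −0.083) with its x axis at −26.6°. The pin, gland and lug positions fit the given sizes. The free patch between box, tin and stand at about (0.53, 0.01) suits the cover. Moving now.

>>> {"op": "servo_tool", "data": {
  "deltas": ".63 -.945 0 0 0 -.84 0;.63 -.945 0 0 0 -.84 0;.63 -.945 0 0 0 -.84 0;.63 -.945 0 0 0 -.84 0;.63 -.945 0 0 0 -.84 0",
  "newtons": 30
}}

```text
time: 0.78
ee_pos: [0.3058, 0.4084, 0.2305]
eef_rot: [0.426, 0.905, -0.0, -0.0]
ft_force: [1.1, -0.3, -0.5]
width: 0.0872
```

>>> {"op": "servo_tool", "data": {
  "deltas": ".63 -.945 0 0 0 -.84 0;.63 -.945 0 0 0 -.84 0;.63 -.945 0 0 0 -.84 0;.63 -.945 0 0 0 -.84 0;.63 -.945 0 0 0 -.84 0"
}}

```text
time: 1.4
ee_pos: [0.4317, 0.2194, 0.2306]
eef_rot: [0.67, 0.743, 0.0, -0.0]
ft_force: [1.1, 0.5, -0.6]
width: 0.0866
```

>>> {"op": "servo_tool", "data": {
  "deltas": ".63 -.945 -.2 0 0 -.84 0;.63 -.945 -.3 0 0 -.84 0;0 0 -.5 0 0 0 0;0 0 -.5 0 0 0 0;0 0 0 0 0 0 0"
}}

```text
time: 2.02
ee_pos: [0.4806, 0.1447, 0.1693]
eef_rot: [0.751, 0.661, -0.001, -0.0]
ft_force: [-0.8, 0.6, 0.6]
width: 0.0872
```

>>> {"op": "servo_tool", "data": {
  "deltas": "0 0 -.6 0 0 0 0;0 0 -.6 0 0 0 0;0 0 -.5 0 0 0 0;0 0 -.5 0 0 0 .2;0 0 0 0 0 0 .4"
}}

```text
time: 2.65
ee_pos: [0.4811, 0.1451, 0.0823]
eef_rot: [0.751, 0.661, -0.001, -0.0]
ft_force: [0.1, 1.0, 0.5]
width: 0.0748
```

>>> {"op": "servo_tool", "data": {
  "deltas": "0 0 0 0 0 0 1;0 0 0 0 0 0 1;0 0 0 0 0 0 1;0 0 0 0 0 0 1;0 0 0 0 0 0 1"
}}

```text
time: 3.28
ee_pos: [0.4816, 0.1452, 0.0827]
eef_rot: [0.751, 0.661, 0.0, 0.0]
ft_force: [0.7, -0.0, 0.4]
width: 0.025
```

>>> {"op": "servo_tool", "data": {
  "deltas": "0 0 0 0 0 0 1;0 0 0 0 0 0 1;0 0 0 0 0 0 1;0 0 0 0 0 0 1;0 0 .2 0 0 0 1"
}}

```text
time: 3.9
ee_pos: [0.4811, 0.1449, 0.0903]
eef_rot: [0.751, 0.661, -0.001, -0.0]
ft_force: [0.6, -0.1, -1.4]
width: 0.0098
```

>>> {"op": "servo_tool", "data": {
  "deltas": "0 0 .4 0 0 0 1;0 0 .6 0 0 0 1;0 0 .8 0 0 0 1;0 0 .6 0 0 0 1;0 0 0 0 0 0 1"
}}

```text
time: 4.53
ee_pos: [0.4827, 0.1456, 0.189]
eef_rot: [0.751, 0.661, 0.002, 0.0]
ft_force: [-0.5, 1.5, -2.2]
width: 0.0101
```

Run:
```python
from h import *
a=cam('scene'); b=cam('top')
f=lambda i,k:cv2.resize(i[:,:,::-1],None,fx=k,fy=k,interpolation=cv2.INTER_CUBIC)
A=f(a['color'][90:250,130:290],3);B=f(b['color'][180:260,140:290],2)
o=np.zeros((480,800,3),np.uint8);o[:,:480]=A;o[:160,490:790]=B
cv2.imwrite('pics/c2.png',o)
```

```text
(no output)
```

View pics/c2.png

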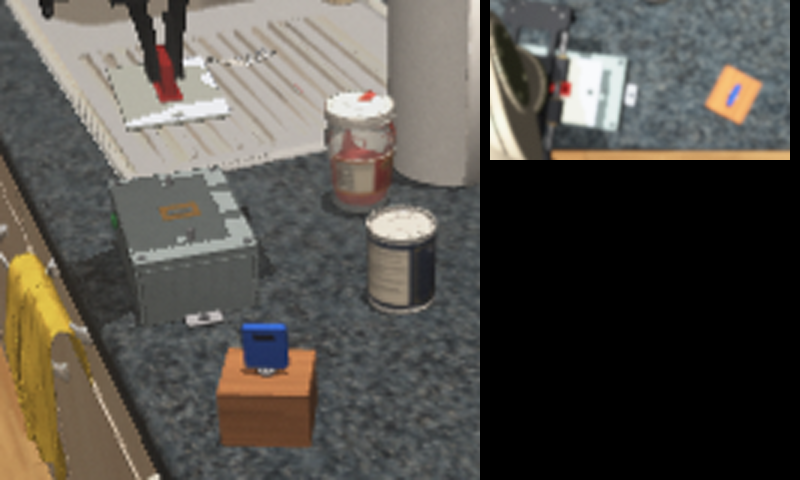

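The cover is up and level in the jaws, and the brass-rimmed keyhole is visible. Next I carry the cover to (0.53, 0.01).

>>> {"op": "servo_tool", "data": {
  "deltas": ".12 -.34 0 0 0 -.906 1;.12 -.34 0 0 0 -.906 1;.12 -.34 0 0 0 -.906 1;.12 -.34 0 0 0 -.906 1;.12 -.34 0 0 0 -.906 1"
}}

```text
time: 5.25
ee_pos: [0.505, 0.0765, 0.1854]
eef_rot: [0.92, 0.392, -0.001, 0.0]
ft_force: [-0.2, 0.2, -1.3]
width: 0.0097
```

>>> {"op": "servo_tool", "data": {
  "deltas": ".12 -.34 -.2 0 0 -.906 1;.12 -.34 -.2 0 0 -.906 1;.12 -.34 -.2 0 0 -.906 1;.12 -.34 -.2 0 0 -.906 1;.12 -.34 -.2 0 0 -.906 1"
}}

```text
time: 5.88
ee_pos: [0.5289, 0.0086, 0.1451]
eef_rot: [0.996, 0.087, -0.001, 0.0]
ft_force: [0.5, -0.4, -1.1]
width: 0.0096
```

>>> {"op": "servo_tool", "data": {
  "deltas": "0 0 -.6 0 0 0 1;0 0 -.6 0 0 0 1;0 0 -.6 0 0 0 1;0 0 -.5 0 0 0 1;0 0 0 0 0 0 1"
}}

```text
time: 6.5
ee_pos: [0.5277, 0.0088, 0.0525]
eef_rot: [0.996, 0.089, -0.002, 0.001]
ft_force: [1.2, -0.4, -1.3]
width: 0.0095
```

>>> {"op": "servo_tool", "data": {
  "deltas": "0 0 -.35 0 0 0 1;0 0 -.2 0 0 0 1;0 0 -.1 0 0 0 1;0 0 -.05 0 0 0 1;0 0 0 0 0 0 1"
}}

```text
time: 7.12
ee_pos: [0.5297, 0.0092, 0.0267]
eef_rot: [0.996, 0.089, 0.0, 0.0]
ft_force: [-0.5, 0.4, -2.1]
width: 0.01
```

>>> {"op": "servo_tool", "data": {
  "deltas": "0 0 -.05 0 0 0 1;0 0 -.03 0 0 0 1;0 0 0 0 0 0 1;0 0 0 0 0 0 1"
}}

```text
time: 7.62
ee_pos: [0.5296, 0.0092, 0.0234]
eef_rot: [0.996, 0.089, 0.0, 0.0]
ft_force: [0.2, -0.8, -2.4]
width: 0.0102
```

>>> {"op": "servo_tool", "data": {
  "deltas": "0 0 -.04 0 0 0 1;0 0 0 0 0 0 1;0 0 0 0 0 0 1"
}}

```text
time: 8.0
ee_pos: [0.5298, 0.0092, 0.0226]
eef_rot: [0.996, 0.089, 0.0, -0.0]
ft_force: [-4.2, -0.5, 10.0]
width: 0.0097
```

>>> {"op": "servo_tool", "data": {
  "deltas": "0 0 0 0 0 0 .7;0 0 0 0 0 0 .7;0 0 0 0 0 0 .7;0 0 .2 0 0 0 .7;0 0 .5 0 0 0 .7"
}}

```text
time: 8.62
ee_pos: [0.529, 0.009, 0.0499]
eef_rot: [0.996, 0.089, -0.001, 0.0]
ft_force: [0.5, 0.5, -0.2]
width: 0.026
```

>>> {"op": "servo_tool", "data": {
  "deltas": "0 0 1 0 0 .8 .6;0 0 1 0 0 1 .6;0 0 1 0 0 1 .6;-.2 -.3 .3 0 0 1 .6;-.2 -.3 0 0 0 1 .6"
}}

```text
time: 9.25
ee_pos: [0.5141, -0.0152, 0.1836]
eef_rot: [0.91, 0.414, 0.001, 0.0]
ft_force: [0.5, 0.1, -1.3]
width: 0.0347
```

Run:
```python
from h import *
a=cam('scene'); b=cam('top')
f=lambda i,k:cv2.resize(i[:,:,::-1],None,fx=k,fy=k,interpolation=cv2.INTER_CUBIC)
A=f(a['color'][90:250,130:290],3);B=f(b['color'][180:260,140:290],2)
o=np.zeros((480,800,3),np.uint8);o[:,:480]=A;o[:160,490:790]=B
cv2.imwrite('pics/c3.png',o)
```

```text
(no output)
```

View pics/c3.png

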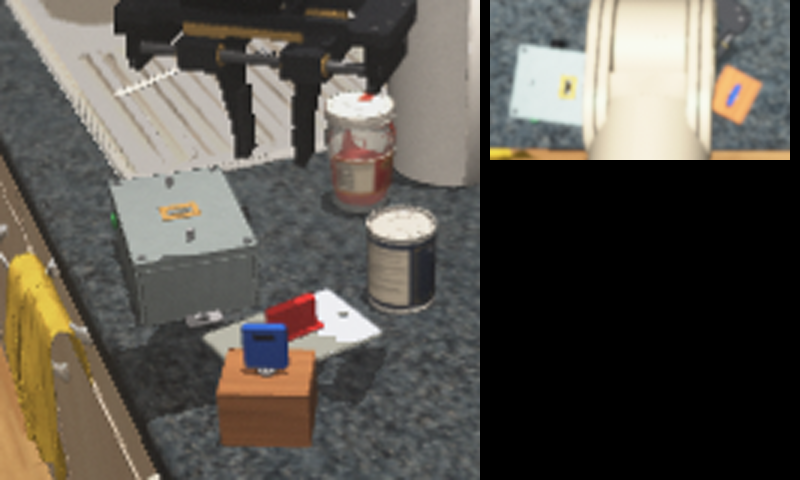

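Cover lies flat, clear of the stand, box and tin. Next, measure the brass keyhole rim and the key head in both views.

Run:
```python
from h import *
for n,bk,bb in(('top',(165,195,210,240),(245,285,210,245)),('scene',(175,210,145,175),(200,232,190,218))):
    c=cam(n); hsv=cv2.cvtColor(c['color'],cv2.COLOR_RGB2HSV);H,S,V=[hsv[...,i] for i in range(3)]
    def m(mask,b):
        k=np.zeros(mask.shape,np.uint8);k[b[2]:b[3],b[0]:b[1]]=mask[b[2]:b[3],b[0]:b[1]]
        q=np.argwhere(k)[:,::-1]; return q,k
    q,k=m((S>70)&(H>8)&(H<32),bk)
    hull=cv2.convexHull(q.astype(np.int32)); P=(ray(c,hull.reshape(-1,2),.06)[:,:2]*1000).astype(np.float32)
    print(n,'brass',len(q),cv2.minAreaRect(P),'z',np.median(pts(c,q)[:,2]))
    q,k=m((S>110)&(H>105)&(H<130),bb); d=pts(c,q)
    print(' blue',len(q),'bb',q.min(0),q.max(0),'depth median',np.median(d,0).round(4),'zmax',d[:,2].max())
    if n=='top': print(cv2.minAreaRect((ray(c,q,.086)[:,:2]*1000).astype(np.float32)))
    else:
        top=q[q[:,1]<=q[:,1].min()+1]; print('top edge',ray(c,top.mean(0),.086))
    # stand top
    hs=(S>100)&(H>4)&(H<22)
    if n=='top':
        q,k=m(hs,(240,285,205,245)); q=q[np.abs(pts(c,q)[:,2]-.046)<.01]
        print('stand',cv2.minAreaRect((ray(c,q,.046)[:,:2]*1000).astype(np.float32)))
s=r.read_state();print(s['ee_pos'],s['joint_positions'].round(2))
```

```text
top brass 56 ((481.0149230957031, 146.87986755371094), (18.795814514160156, 28.531356811523438), 81.51087951660156) z 0.05965678395789398
 blue 13 bb [259 224] [263 231] depth median [ 0.472  -0.0819  0.0851] zmax 0.08800694598477854
((470.7116394042969, -81.86590576171875), (3.613938570022583, 21.661449432373047), 63.527931213378906)
stand ((471.8594970703125, -83.63517761230469), (54.989044189453125, 63.63534927368164), 63.623077392578125)
scene brass 49 ((483.0790710449219, 144.04029846191406), (25.331256866455078, 30.994783401489258), 84.6316909790039) z 0.060779667129517226
 blue 187 bb [211 198] [225 212] depth median [ 0.4725 -0.0904  0.0712] zmax 0.5727400683634749
top edge [[ 0.47258858 -0.08870813  0.086     ]]
[ 0.51370704 -0.01461476  0.18204685] [-0.59  0.12  0.57  1.84 -0.07  1.2  -0.72]
```

>>> {"op": "servo_tool", "data": {
  "deltas": "-.1 -.17 0 0 0 1 .5;-.1 -.17 0 0 0 1 .4;-.1 -.17 0 0 0 1 .4;-.1 -.17 0 0 0 1 .4;-.1 -.17 0 0 0 1 .4",
  "newtons": 60
}}

```text
time: 10.07
ee_pos: [0.4937, -0.0483, 0.1816]
eef_rot: [0.715, 0.699, -0.0, -0.0]
ft_force: [0.7, 0.4, 0.1]
width: 0.052
```

>>> {"op": "servo_tool", "data": {
  "deltas": "-.1 -.17 0 0 0 1 .4;-.1 -.17 0 0 0 1 .4;-.1 -.17 0 0 0 1 .4;-.1 -.17 0 0 0 1 .4;-.1 -.17 0 0 0 1 .4"
}}

```text
time: 10.7
ee_pos: [0.4737, -0.0824, 0.1816]
eef_rot: [0.433, 0.902, -0.0, -0.0]
ft_force: [-1.0, 0.5, 0.5]
width: 0.0523
```

>>> {"op": "servo_tool", "data": {
  "deltas": "0 0 -.3 0 0 1 .4;0 0 -.3 0 0 1 .4;0 0 -.3 0 0 1 .4;0 0 -.2 0 0 0 .4;0 0 0 0 0 0 .4"
}}

```text
time: 11.32
ee_pos: [0.4734, -0.0825, 0.1373]
eef_rot: [0.239, 0.971, -0.0, -0.001]
ft_force: [0.9, -0.9, 0.5]
width: 0.0518
```

>>> {"op": "servo_tool", "data": {
  "deltas": "-.035 -.025 -.6 0 0 .13 .4;0 0 -.6 0 0 0 .4;0 0 -.4 0 0 0 .4;0 0 -.28 0 0 0 .5;0 0 0 0 0 0 .6"
}}

```text
time: 11.95
ee_pos: [0.472, -0.0838, 0.0623]
eef_rot: [0.228, 0.974, -0.0, -0.0]
ft_force: [0.0, -0.7, 1.2]
width: 0.0406
```

>>> {"op": "servo_tool", "data": {
  "deltas": "0 0 0 0 0 0 .8;0 0 0 0 0 0 .85;0 0 0 0 0 0 .9;0 0 0 0 0 0 1;0 0 0 0 0 0 1"
}}

```text
time: 12.58
ee_pos: [0.472, -0.0844, 0.0627]
eef_rot: [0.228, 0.974, -0.0, -0.0]
ft_force: [-1.6, -2.7, 1.3]
width: 0.0074
```

>>> {"op": "servo_tool", "data": {
  "deltas": "0 0 0 0 0 0 1;0 0 0 0 0 0 1"
}}

```text
time: 12.82
ee_pos: [0.472, -0.0843, 0.0626]
eef_rot: [0.228, 0.974, -0.0, -0.0]
ft_force: [-3.1, -4.0, 3.7]
width: 0.0077
```

>>> {"op": "servo_tool", "data": {
  "deltas": "-.01 -.02 0 0 0 0 1;0 0 .2 0 0 0 1;0 0 .4 0 0 0 1;0 0 .6 0 0 0 1;0 0 .6 0 0 0 1"
}}

```text
time: 13.45
ee_pos: [0.472, -0.0844, 0.1364]
eef_rot: [0.228, 0.974, 0.0, 0.0]
ft_force: [0.1, 0.0, -0.3]
width: 0.0078
```

>>> {"op": "servo_tool", "data": {
  "deltas": "0 0 .6 0 0 0 1;0 .2 0 0 0 0 1;0 .5 0 0 0 .4 1;0 .6 0 0 0 .5 1;0 .8 0 0 0 .5 1"
}}

```text
time: 14.08
ee_pos: [0.4713, 0.0016, 0.1581]
eef_rot: [0.129, 0.992, -0.0, -0.0]
ft_force: [-0.6, -0.4, -0.1]
width: 0.0076
```

>>> {"op": "servo_tool", "data": {
  "deltas": ".05 .9 0 0 0 .5 1;.1 .9 0 0 0 .5 1;.1 .8 0 0 0 0 1;0 .6 0 0 0 0 1;0 .2 0 0 0 0 1"
}}

```text
time: 14.7
ee_pos: [0.4813, 0.1382, 0.1582]
eef_rot: [0.06, 0.998, -0.0, -0.0]
ft_force: [-0.0, -0.4, -0.2]
width: 0.0077
```

Run:
```python
from h import *
a=cam('scene'); b=cam('top'); print(r.read_state()['ee_pos'],r.read_state()['eef_rot'])
f=lambda i,k:cv2.resize(i[:,:,::-1],None,fx=k,fy=k,interpolation=cv2.INTER_CUBIC)
cv2.imwrite('pics/c4.png',f(a['color'][80:220,130:280],4.2))
```

```text
[0.48153217 0.13651233 0.15828734] [ 6.08716003e-02  9.98145562e-01 -1.62059254e-04 -2.41514606e-04]
```

View pics/c4.png

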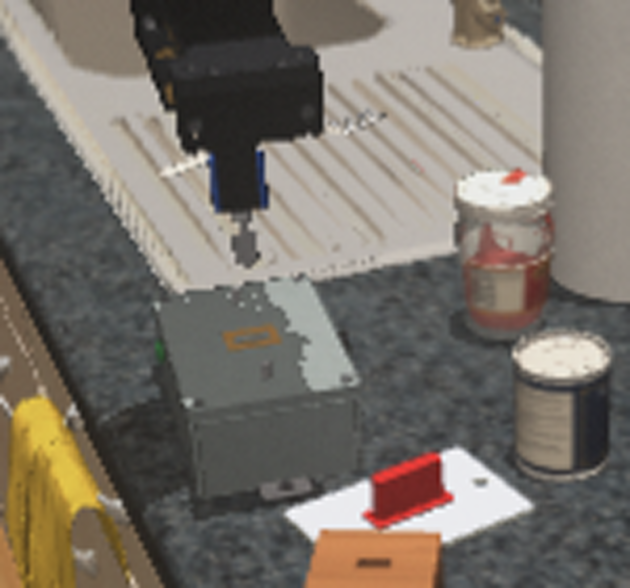

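Run:
```python
from h import *
c=cam('scene'); s=r.read_state()['ee_pos']
tip=[130+247/4.2-.4,80+266/4.2-.4]; print(tip, ray(c,tip,s[2]-.0486), s)
print('hole',ray(c,[130+252/4.2-.4,80+337/4.2-.4],.06))
# predicted pixels
for X in([s[0],s[1],s[2]-.0486],[.4815,.1455,.06]):
    p,_=cv2.projectPoints(np.array([X]),cv2.Rodrigues(c['R'])[0],c['t'],c['camera_matrix'],np.array(c['dist']));print(X,p.ravel())
```

```text
[188.4095238095238, 142.9333333333333] [[0.48392327 0.13955682 0.10978692]] [0.48170316 0.13540246 0.15838692]
hole [[0.483562   0.14464679 0.06      ]]
[np.float64(0.4817031637914736), np.float64(0.1354024634781015), np.float64(0.10978692330535181)] [188.05250422 143.7914982 ]
[0.4815, 0.1455, 0.06] [188.71832216 159.86413474]
```

>>> {"op": "servo_tool", "data": {
  "deltas": "0 .15 -.2 0 0 -.05 1;0 .075 -.3 0 0 0 1;0 0 -.2 0 0 0 1;0 0 0 0 0 0 1;0 0 0 0 0 0 1"
}}

```text
time: 15.48
ee_pos: [0.4819, 0.1442, 0.1307]
eef_rot: [0.066, 0.998, 0.0, 0.0]
ft_force: [0.1, 0.1, -0.3]
width: 0.008
```

>>> {"op": "servo_tool", "data": {
  "deltas": "0 0.01 -.3 0 0 0 1;0 0 -.2 0 0 0 1;0 0 -.1 0 0 0 1;0 0 -.08 0 0 0 1;0 0 -.04 0 0 0 1"
}}

```text
time: 16.1
ee_pos: [0.4818, 0.1448, 0.1017]
eef_rot: [0.066, 0.998, 0.0, -0.0]
ft_force: [-0.3, 1.0, -0.7]
width: 0.0078
```

>>> {"op": "servo_tool", "data": {
  "deltas": "0 0 -.06 0 0 0 1;0 0 -.06 0 0 0 1;0 0 0 0 0 0 1"
}}

```text
time: 16.48
ee_pos: [0.4817, 0.1448, 0.0968]
eef_rot: [0.066, 0.998, -0.0, -0.0]
ft_force: [-0.9, -0.3, -0.6]
width: 0.0074
```

Tip is about 12 mm into the slot with no side force. Pushing on through the sprung pins.

>>> {"op": "servo_tool", "data": {
  "deltas": "0 0 -.08 0 0 0 1;0 0 -.08 0 0 0 1;0 0 -.08 0 0 0 1;0 0 -.05 0 0 0 1;0 0 0 0 0 0 1"
}}

```text
time: 17.1
ee_pos: [0.4815, 0.1446, 0.0851]
eef_rot: [0.066, 0.998, -0.0, -0.0]
ft_force: [-1.5, -1.5, -0.3]
width: 0.0072
```

>>> {"op": "servo_tool", "data": {
  "deltas": "0 0 -.06 0 0 0 1;0 0 -.06 0 0 0 1;0 0 0 0 0 0 1"
}}

```text
time: 17.48
ee_pos: [0.4815, 0.1444, 0.0802]
eef_rot: [0.066, 0.998, -0.0, -0.0]
ft_force: [-2.1, -1.4, 1.2]
width: 0.0075
```

>>> {"op": "servo_tool", "data": {
  "deltas": "0 0 -.03 0 0 0 1;0 0 -.03 0 0 0 1"
}}

```text
time: 17.73
ee_pos: [0.4817, 0.1445, 0.0788]
eef_rot: [0.066, 0.998, -0.0, -0.0]
ft_force: [-6.3, -4.4, 12.5]
width: 0.0073
```

>>> {"op": "servo_tool", "data": {
  "deltas": "0 0 -.03 0 0 0 1;0 0 -.02 0 0 0 1;0 0 0 0 0 0 1"
}}

```text
time: 18.1
ee_pos: [0.4817, 0.1445, 0.0765]
eef_rot: [0.066, 0.998, -0.0, -0.0]
ft_force: [-5.6, -3.5, 8.1]
width: 0.0075
```

>>> {"op": "servo_tool", "data": {
  "deltas": "-.02 -.01 -.02 0 0 0 1;0 0 -.02 0 0 0 1;0 0 0 0 0 0 1"
}}

```text
time: 18.48
ee_pos: [0.4817, 0.1444, 0.0763]
eef_rot: [0.066, 0.998, 0.001, 0.001]
ft_force: [-8.0, -5.0, 21.9]
width: 0.0074
```

>>> {"op": "servo_tool", "data": {
  "deltas": "0 0 -.02 0 0 0 1;0 0 0 0 0 0 1;0 0 0 0 0 0 1"
}}

```text
time: 18.85
ee_pos: [0.4818, 0.1444, 0.0762]
eef_rot: [0.066, 0.998, 0.001, 0.001]
ft_force: [-11.8, -4.8, 31.3]
width: 0.008
```

Stop reached at the expected depth (TCP 0.0762 against 0.0766 predicted, with the force rising). I'll ease the push and start turning clockwise.

>>> {"op": "servo_tool", "data": {
  "deltas": "-.03 -.01 .025 0 0 0 1;0 0 0 0 0 -.3 1;0 0 0 0 0 -.6 1;0 0 0 0 0 -.6 1;0 0 0 0 0 -.6 1"
}}

```text
time: 19.48
ee_pos: [0.4816, 0.1446, 0.0764]
eef_rot: [0.212, 0.977, 0.001, 0.002]
ft_force: [-0.7, -1.1, 12.5]
width: 0.0077
```

```bash
python3 -c "
from h import *
s=r.read_state();print(s['ft_force'].round(1),s['torque'].round(3),s['ee_pos'])"
```

```text
[-0.7 -1.1 12.5] [-0.298  0.076  0.095] [0.48163158 0.14462825 0.07641986]
```

>>> {"op": "servo_tool", "data": {
  "deltas": "0 0 0 0 0 -.7 1;0 0 0 0 0 -.7 1;0 0 0 0 0 -.7 1;0 0 0 0 0 -.7 1;0 0 0 0 0 -.7 1"
}}

```text
time: 20.1
ee_pos: [0.4821, 0.1447, 0.0765]
eef_rot: [0.442, 0.897, 0.002, 0.002]
ft_force: [1.3, -0.9, 10.0]
width: 0.008
```

>>> {"op": "servo_tool", "data": {
  "deltas": "0 0 0 0 0 -.7 1;0 0 0 0 0 -.7 1;0 0 0 0 0 -.7 1;0 0 0 0 0 -.7 1;0 0 0 0 0 -.7 1"
}}

```text
time: 20.72
ee_pos: [0.4823, 0.1445, 0.0765]
eef_rot: [0.646, 0.763, 0.002, 0.001]
ft_force: [2.0, -2.2, 10.5]
width: 0.0078
```

```bash
python3 -c "
from h import *
s=r.read_state();print(s['ft_force'].round(1),s['torque'].round(3),s['ee_pos'])"
```

```text
[ 2.  -2.2 10.5] [-0.588 -0.435  0.12 ] [0.48228971 0.14454579 0.07646848]
```

>>> {"op": "servo_tool", "data": {
  "deltas": "0 0 0 0 0 -.7 1;0 0 0 0 0 -.7 1;0 0 0 0 0 -.6 1;0 0 0 0 0 -.3 1;0 0 0 0 0 0 1"
}}

```text
time: 21.35
ee_pos: [0.4824, 0.1445, 0.0765]
eef_rot: [0.759, 0.651, 0.003, 0.001]
ft_force: [2.2, -1.5, 10.7]
width: 0.0076
```

Run:
```python
from h import *
a=cam('scene'); b=cam('top')
s=r.read_state();print(s['ft_force'].round(1),s['torque'].round(3),s['ee_pos'],s['eef_rot'])
f=lambda i,k:cv2.resize(i[:,:,::-1],None,fx=k,fy=k,interpolation=cv2.INTER_CUBIC)
cv2.imwrite('pics/c5.png',f(a['color'][90:240,130:290],4))
```

```text
[ 2.3 -1.7 10. ] [-0.628 -0.584  0.111] [0.48241754 0.14446738 0.07645264] [0.75896739 0.65112228 0.00262568 0.00117642]
```

View pics/c5.png

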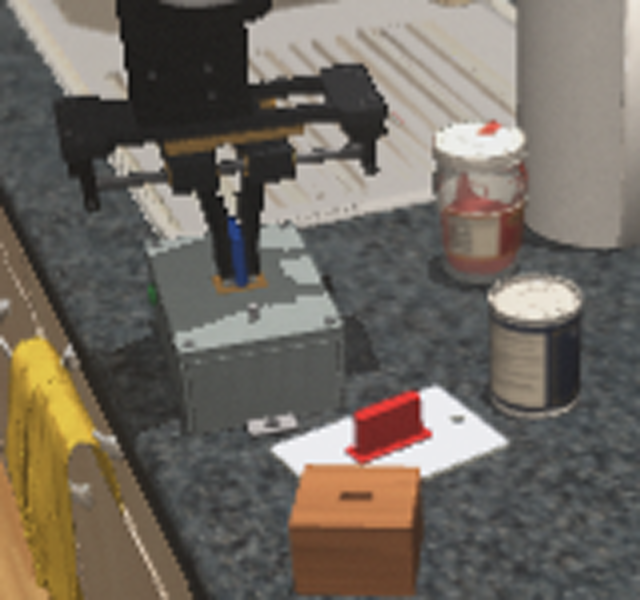

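>>> {"op": "servo_tool", "data": {
  "deltas": "0 0 0 0 0 -.3 1;0 0 0 0 0 0 1;0 0 0 0 0 0 1"
}}

```text
time: 21.82
ee_pos: [0.4825, 0.1444, 0.0765]
eef_rot: [0.772, 0.635, 0.003, 0.001]
ft_force: [2.6, -2.4, 10.2]
width: 0.0077
```

```bash
python3 -c "
from h import *
s=r.read_state();print(s['ft_force'].round(1),s['torque'].round(3),s['eef_rot'])"
```

```text
[ 2.6 -2.4 10.2] [-0.649 -0.662  0.046] [0.77242913 0.63509436 0.00265736 0.00115036]
```

>>> {"op": "servo_tool", "data": {
  "deltas": "0 0 0 0 0 -.3 1;0 0 0 0 0 0 1;0 0 0 0 0 0 1"
}}

```text
time: 22.2
ee_pos: [0.4825, 0.1444, 0.0764]
eef_rot: [0.786, 0.619, 0.003, 0.001]
ft_force: [3.0, -2.3, 10.8]
width: 0.0077
```

```bash
python3 -c "
from h import *
s=r.read_state();print(s['ft_force'].round(1),s['torque'].round(3),s['eef_rot'])"
```

```text
[ 3.  -2.3 10.8] [-0.675 -0.695  0.079] [0.78556231 0.61877579 0.00266684 0.00112544]
```

>>> {"op": "servo_tool", "data": {
  "deltas": "0 0 0 0 0 -.4 1;0 0 0 0 0 0 1;0 0 0 0 0 0 1"
}}

```text
time: 22.58
ee_pos: [0.4825, 0.1444, 0.0764]
eef_rot: [0.803, 0.597, 0.003, 0.001]
ft_force: [3.7, -1.5, 9.2]
width: 0.0076
```

Run:
```python
from h import *
T=[]
for i in range(8):
    c=cam('scene'); T.append(r.read_state()['torque'])
print(np.mean(T,0).round(3),np.std(T,0).round(3),r.read_state()['eef_rot'],r.read_state()['ft_force'])
cv2.imwrite('pics/c6.png',cv2.resize(c['color'][125:185,155:235,::-1],None,fx=8,fy=8,interpolation=cv2.INTER_CUBIC))
```

```text
[-0.654 -0.785  0.102] [0.021 0.027 0.029] [0.80252672 0.59660888 0.00273997 0.00109075] [ 3.44754279 -1.91454868 10.64418056]
```

View pics/c6.png

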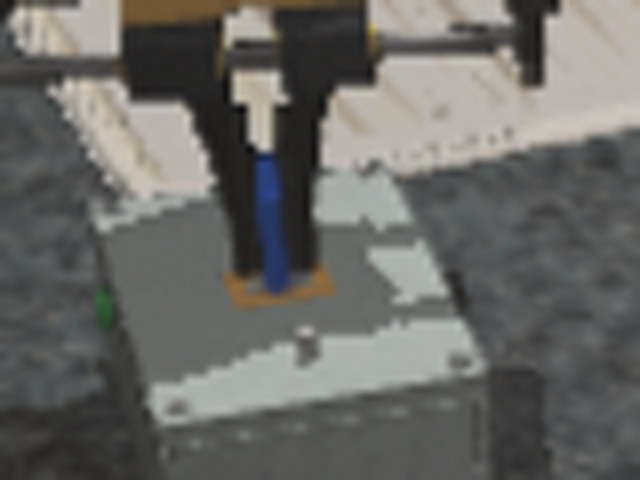

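>>> {"op": "servo_tool", "data": {
  "deltas": "0 0 0 0 0 -.4 1;0 0 0 0 0 0 1;0 0 0 0 0 0 1"
}}

```text
time: 23.35
ee_pos: [0.4826, 0.1444, 0.0765]
eef_rot: [0.819, 0.574, 0.003, 0.001]
ft_force: [3.2, -2.0, 10.4]
width: 0.0076
```

Run:
```python
from h import *
T=[]
for i in range(8):
    c=cam('scene'); T.append(r.read_state()['torque'])
s=r.read_state()
print(np.mean(T,0).round(3),s['eef_rot'],s['ft_force'],s['joint_positions'].round(2),s['joint_torque'].round(2))
```

```text
[-0.735 -0.886  0.219] [0.81881241 0.5740532  0.00281831 0.00110519] [ 3.53878434 -2.78041854  9.51493397] [-0.89  0.23  0.56  1.98 -0.15  0.96 -0.6 ] [ -1.3  -37.43   2.91 -27.13  -1.15   1.11  -0.23]
```

>>> {"op": "servo_tool", "data": {
  "deltas": "0 0 0 0 0 -.1 1;0 0 0 0 0 0 1;0 0 0 0 0 0 1;0 0 0 0 0 0 1;0 0 0 0 0 0 1"
}}

```text
time: 24.38
ee_pos: [0.4826, 0.1444, 0.0765]
eef_rot: [0.823, 0.568, 0.003, 0.001]
ft_force: [3.8, -0.3, 9.5]
width: 0.0075
```

Run:
```python
from h import *
T=[]
for i in range(6):
    c=cam('scene'); T.append(r.read_state()['torque'])
s=r.read_state(); print(np.mean(T,0).round(3),s['eef_rot'],s['ft_force'],s['width'],s['time'])
t=cam('top')
for n,u,v in(('jar',160,153),('tin',221,169)): print(n,pts(t,[[u,v]]).round(3))
job.close_job()
```

```text
[-0.751 -0.887  0.276] [0.82278426 0.5683458  0.00279839 0.00112978] [ 4.3696391  -2.40155257  8.8476461 ] 0.007801595999108008 24.675
jar [[0.671 0.194 0.098]]
tin [[0.632 0.029 0.068]]
the job is handed in; nothing more can be done
```

The job is handed in at about 25 s of the 61 s allowed. The arm is still gripping the key and holding it turned against the stop.

- **Cover:** I lifted it off the pins and set it down under contact (about 10 N) before releasing it. A later picture shows it lying flat between the box, the tin and the stand.
- **Key home:** I felt about 12 N of resistance at the second pins. The key then met a hard stop at TCP z 0.0762, against a predicted 0.0766. I felt no clear resistance at the first pair.
- **Turn:** I turned the gripper about 103° clockwise. The measured torque stayed near 0.1 N m until about 99°, then rose to 0.28 N m, which I took as the stop. That is past the roughly 92° (1.6 rad) suggested. I put the difference down to play and compliance, since the lock angle itself cannot be measured directly.
- **Final state:** Grip width is 7.8 mm, with about 9 N of downward push still on the key.
- **Bystanders:** The jar and tin measured at their first positions. I did not re-measure the mug, and no move went near it.

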